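# Load a hanger onto the packing-bench rail

### The job

Fit the loose orange hanger to the bench rail: feed its two rollers into the rail's open end and slide it along until the red spring pin has dropped in between the rollers and the hanger stays caught there against the spring buffer, then let go of it. Feel your way and do not force it: never press it against the rail or its stop with more than about 4 kg (40 N). Leave the loose tape roll, the roll of labels and the small carton where they are.

Things in the scene. Friction and masses are not known exactly. Their poses are not given: they have to be found in the camera images.
- hanger: Loose tool hanger, 0.2 to 0.4 kg, standing upright on its flat steel hook, 155 mm tall. Origin on its underside below the middle of the orange grip block; x level towards its rollers, y along the row of rollers, z up. The hook, 40 mm wide (y), reaches from x = 12 to -62 mm. On the rail it keeps upright, axes parallel to the rail's, origin 85 mm above the table.
- hanger_grip (a point): Point to grip, inside the orange block 135 mm above the hanger's origin. Block: 24 mm in x, 30 mm in y, heights 100 to 155 mm, flat faces; grip it across y, from above. Axes as the hanger's.
- hanger_head (a point): Midpoint between the two white rollers: 41 mm in +x and 115 mm above the hanger's origin; axes as the hanger's. Rollers: 34 mm diameter, 19 mm wide (x = 31.5 to 50.5 mm), axles along x, centres at y = +18 and -18 mm; they glide, not turn. A neck 12 mm high, 44 mm long joins them to the block.
- rail: Fixed aluminium C rail, 420 mm long, level, centre line 200 mm above the table, posts behind it (+x). Origin on the table below the open end; y along the rail, out of the open end; x away from the slotted face, which looks to the robot. Outside 45 mm high, 30 mm deep. Far end closed, a blue hanger 375 mm in belongs to it. The clamped stop on it (yellow strap) yields above 60 N.
- rail_mouth (a point): Centre of the channel at the open end, 200 mm above the table; hanger_head enters here, moving along the rail's -y. Channel inside 37 mm high (rollers have 1.5 mm above and below), 22 mm deep (1.5 mm each side); the neck runs in the 18 mm high slot of the -x face. Axes as the rail's.
- stop_span (a point): Fixed point on the rail's centre line 130 mm in from rail_mouth. The stop's red-headed spring pin comes down through the rail's top within 50 mm either way of it along the rail: differs each time, not measured, find it by feel. The first roller lifts the pin 5 mm (a push of 3 to 9 N), then it drops between the rollers, 3.5 mm play each way. Its head stands 19 to 25 mm above the rail.
- rail_far (a point): The rail's centre line at the closed far end, 420 mm from rail_mouth. Behind the pin, in the channel, is the stop's spring buffer: the first roller meets it as the pin drops in. Caught, the hanger presses it in 2 mm (2 N). Pushed about 8 mm beyond that, the buffer is solid and the push climbs past 12 N: the hanger is home, and on letting go springs back onto the pin, which holds it.
- tape_roll: Loose brown roll of parcel tape lying flat, 96 mm diameter, 48 mm high, origin at the centre of its underside. Leave alone.
- label_roll: Loose roll of white paper labels lying flat, 74 mm diameter, 52 mm high, origin at the centre of its underside. Leave alone.
- carton: Small closed carton, 100 x 130 x 70 mm (x, y, z), origin at the centre of its underside. Leave alone.

How it is judged (in metres and radians):
On the way, in this order (a step that is already met when the one before it is completed fails the run):
1. the hanger is lifted clear of the table (height (world z) of hanger above 0.03 m), for 0.1 s.
2. both rollers are in the rail, fed in at the open end (y of hanger_head in the frame of rail_mouth below -0.035 m and x of hanger_head in the frame of rail_mouth between -0.004 and 0.004 m and z of hanger_head in the frame of rail_mouth between -0.004 and 0.004 m), for 0.1 s.
At the end, for the whole second after the job is handed in: The hanger hangs at rest in the rail, both rollers inside (within 5 mm of the rail's centre line), let go of, with the spring pin down (lifted less than 2.5 mm) between its rollers (within 6 mm of their midpoint) and the hanger held against the spring buffer (0.5 to 8 N) (y of hanger_head in the frame of rail_mouth below -0.06 m and x of hanger_head in the frame of rail_mouth between -0.005 and 0.005 m and z of hanger_head in the frame of rail_mouth between -0.005 and 0.005 m and horizontal distance between hanger_head and spring_pin below 0.006 m and height (world z) of spring_pin below 0.2175 m and contact force between hanger and spring_buffer between 0.5 and 8 N and linear speed of hanger below 0.01 m/s and contact force between the fingers and hanger below 0.1 N); the robot touches nothing.
It fails at once if while the robot touches it, the hanger bears on the rail or its stop with more than 40 N (contact force between hanger and rail above 40 N and contact force between the fingers and hanger above 1 N).
It fails at once if the tape roll is moved (distance of tape_roll from where it was at the start of the episode above 0.02 m).
It fails at once if the roll of labels is moved (distance of label_roll from where it was at the start of the episode above 0.02 m).
It fails at once if the carton is moved (distance of carton from where it was at the start of the episode above 0.02 m).
It also fails if it takes over 69 s, if anything falls off the work surface, if the arm or the gripper's body presses on something with over 40 N, if the wrist force passes 120 N, or if a joint passes its speed limit or range.

### The arm

A 7-joint arm with a two-finger parallel gripper is mounted at the origin on the work surface. World frame = base frame: x ahead of the robot, y to its left, z up, the work surface at z = 0. Lengths are in mm, angles in rad, forces in N, time in s.
With the tool pointing down it reaches from about 400 to 875 mm from the base axis. Payload 4.4 kg.
Tool frame: the origin (TCP) lies midway between the tips of the shut fingers; the grasp point (between the pads) lies 19 mm behind it; z points along the fingers, y is the line along which they close (so a half turn about z gives the same grasp; the last joint's range is limited). The gripper opens to 85 mm and grips with 20 to 120 N. Pads are 22 mm wide; open, the fingers measure 114 mm over their backs; the gripper's body (76 mm by 85 mm) begins 54 mm behind the grasp point. The pads swing forward as they close: fully open they stand 13 mm farther back than shut.
Start: joints at [1.081, 0.628, 0.038, 1.517, -0.027, 0.996, -0.02], TCP at [267.326, -592.499, 231.313] pointing down, gripper open.
Joint ranges: [-3.06, 3.06], [-0.37, 2.12], [-1.25, 1.32], [0.18, 2.47], [-1.1, 4.24], [0.23, 1.98], [-2.94, 2.94]. Speed limits (rad/s): [2.57, 2.57, 3.14, 3.14, 3.14, 3.14, 3.14].

### API

Orientations are given as [roll, pitch, yaw] about the fixed x, y, z axes, in that order (R = Rz(yaw) Ry(pitch) Rx(roll)).
In Python, from cell import ctrl gives the robot as it stands.
- The arm moves only by the shell command python3 -m handwheel 'ROWS'. ROWS is JSON, a list of rows, each a list of 3 entries, a list of its own where there are three numbers: the turn, a rotation vector about the tool's x, y, z in degrees, then the shift along the tool's x, y, z in m, then the closure, from 0 (fully open) to 1 (shut). A call has 1 to 5 rows; each row shifts and turns the commanded pose from where the row before left it, along the tool's axes as they then stand; what a row does not reach is not made up. A row lasts 1/12 s, in which the tool goes at most 41.7 mm and 7.16 degrees, less where a joint would pass 70% of its speed; a pose out of reach is approached as far as the arm can. A call is refused whole if a number of a shift passes 0.0417 or a number of a turn 7.16, either way. A call with a gripper value outside its range is refused whole. The fingers move at their own pace and stop on an object; the grip force is fixed at half the most. Time passes only in rows, so rows that do not move let the fingers close. It gives the time, the measured TCP pose, the force, the opening and the grip force at its end, in the units of the state.
- ctrl.read_state(): the state, without advancing time (a new reading comes with each control period).
- ctrl.get_image(name): name is "side" or "top"; returns a dict with "pixels" (480x640x3 uint8, red, green, blue), "fx", "fy", "cx", "cy" (pixels), "k1" (the pictures are not rectified: a ray, as slopes to the right and down, at radius r is drawn at 1 + k1 r^2 times it, then the intrinsics apply), "pose" (4x4, takes a point from camera to world coordinates). Camera axes: x right, y up, looking along -z (the intrinsics and any distortion apply to the point x, -y, -z); pixel columns grow to the right and rows downward; lengths in mm; the calibration is good to about 2 mm. A picture is of the moment at which its call begins. There is no depth.
- ctrl.finish_job(): hands the job in; it is judged then, once.
The state is a dict: "clock": time; "qpos": joint angles; "qd": joint speeds; "tau": joint torques, N m; "eef_pos": TCP position; "tool_rot": TCP orientation; "force": force on the tool from outside, world axes, zero at the start; "torque": the same for the moment, N m; "width": finger opening in mm; "gripper_force": force on a finger pad.
Only numpy, scipy, OpenCV 4.12 (cv2) and the standard library are available. Lean on these libraries where they do the work, as an engineer would, in place of code of your own. Each camera call takes 0.05 s, during which the arm holds its last target. There are 200 camera calls.

## Working session

There is one attempt and no reset: what is moved stays moved. The work goes in short steps, Python scripts to look and compute and a shell command to move; the robot and the scene stay as the last step left them, time stands still between calls to the robot, and variables do not carry over. Pictures are saved under pics/ and viewed, at most 10 in all, crops included, and the job is handed in when it is done.

```bash
mkdir -p pics; cat > h.py <<'E'
import numpy as np, cv2
from cell import ctrl
def grab(n):
    d=ctrl.get_image(n); np.save(f'/tmp/{n}.npy',d,allow_pickle=True); return d
def load(n): return np.load(f'/tmp/{n}.npy',allow_pickle=True).item()
def ray(d,u,v):
    K=np.array([[d['fx'],0,d['cx']],[0,d['fy'],d['cy']],[0,0,1.]])
    p=cv2.undistortPoints(np.array([[[u,v]]],float),K,np.array([d['k1'],0,0,0,0.]))[0,0]
    T=np.array(d['pose']); return T[:3,3],T[:3,:3]@np.array([p[0],-p[1],-1.])
def onz(d,u,v,z):
    o,r=ray(d,u,v); return o+r*(z-o[2])/r[2]
def two(d1,p1,d2,p2):
    o1,r1=ray(d1,*p1);o2,r2=ray(d2,*p2)
    s=np.linalg.lstsq(np.c_[r1,-r2],o2-o1,rcond=None)[0]
    a,b=o1+s[0]*r1,o2+s[1]*r2
    return (a+b)/2,np.linalg.norm(a-b)
def proj(d,P):
    T=np.array(d['pose']);c=T[:3,:3].T@(np.array(P,float)-T[:3,3])
    x,y=c[0]/-c[2],-c[1]/-c[2];f=1+d['k1']*(x*x+y*y)
    return np.array([d['fx']*x*f+d['cx'],d['fy']*y*f+d['cy']])
E
python3 - <<'E'
from h import *
for n in('top','side'):
    d=grab(n); cv2.imwrite(f'pics/{n}0.png',d['pixels'][:,:,::-1]); print(n,d['fx'],d['k1'],np.round(d['pose'],3).tolist())
print(ctrl.read_state())
E
```

```text
top 434.1906225213568 -0.09260751845928537 [[-0.062, 0.972, -0.225, 339.694], [-0.998, -0.061, 0.015, 21.887], [0.001, 0.225, 0.974, 1015.966], [0.0, 0.0, 0.0, 1.0]]
side 551.4480230175574 -0.15426540316148707 [[-0.811, 0.323, -0.489, 44.827], [-0.585, -0.42, 0.694, 709.423], [0.019, 0.848, 0.529, 685.88], [0.0, 0.0, 0.0, 1.0]]
{'clock': 0.1, 'qpos': array([ 1.08116344,  0.62923927,  0.03845648,  1.51825558, -0.02701299,
        0.99625658, -0.02000833]), 'qd': array([-5.52652752e-04, -2.07734337e-03, -1.03320196e-04, -1.88422088e-03,
        3.55958614e-05, -1.83264062e-03, -6.13066041e-04]), 'tau': array([ 4.74285494e-03, -5.64533615e+01,  1.23094942e+00, -1.93973798e+01,
        1.12152824e-02,  5.47322561e-03,  2.43515341e-07]), 'eef_pos': array([ 267.12220753, -591.98673887,  230.49450906]), 'tool_rot': array([-3.13995205e+00,  1.10373935e-05,  4.23808297e-01]), 'force': array([-0.00435162,  0.28410223,  0.06486142]), 'torque': array([ 0.01724343, -0.02509847,  0.02236024]), 'gripper_force': 0.0, 'width': 85.50114583045129}
```

View pics/top0.png

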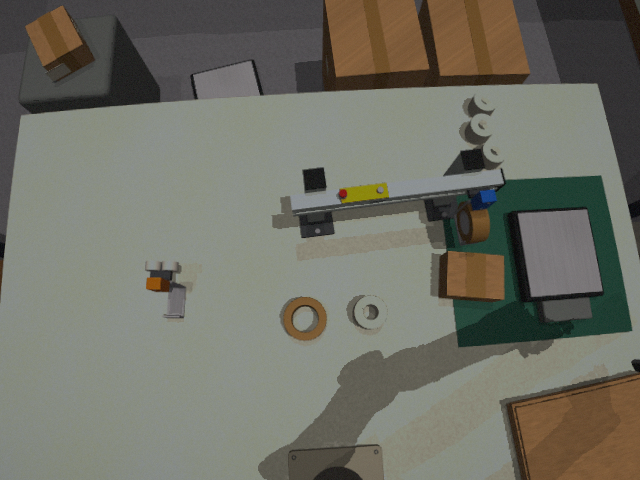

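View pics/side0.png

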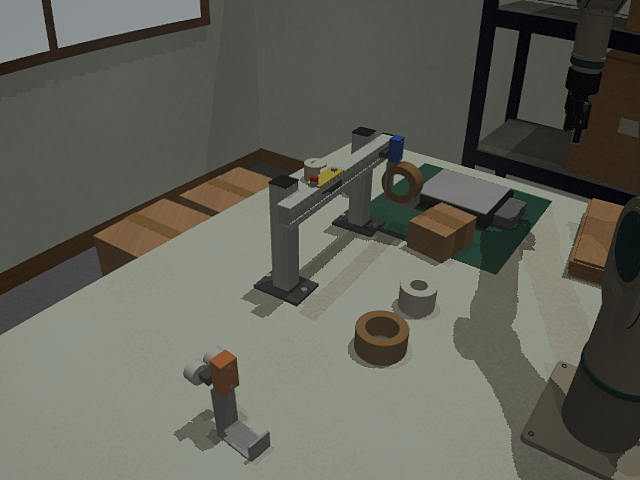

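The top view shows the hanger's orange block at about (157,283), with its rollers at (150,266) and (174,266) facing +x. The rail's open end is at (292,205), its far end at (505,178), and the red pin at (342,193). In the side view the orange block is at (225,370) and the rail mouth at about (287,208). I'll zoom in next.

```bash
python3 - <<'E'
from h import *
a=load('top')['pixels'];b=load('side')['pixels']
c=[cv2.resize(im[y:y+50,x:x+66][:,:,::-1],(396,300),interpolation=cv2.INTER_NEAREST) for im,x,y in((a,135,255),(a,275,175),(b,180,340),(b,265,165))]
cv2.imwrite('pics/crop.png',np.vstack([np.hstack(c[:2]),np.hstack(c[2:])]))
for d in('top','side'):
    D=load(d); h=cv2.cvtColor(D['pixels'],cv2.COLOR_RGB2HSV)
    m=cv2.inRange(h,(5,200,90),(14,255,255)); n,l,s,ce=cv2.connectedComponentsWithStats(m)
    for i in range(1,n):
        if s[i,4]>40: print(d,s[i],ce[i], cv2.minAreaRect(np.argwhere(l==i)[:,::-1].astype(np.float32)))
E
```

```text
(no output)
```

View pics/crop.png

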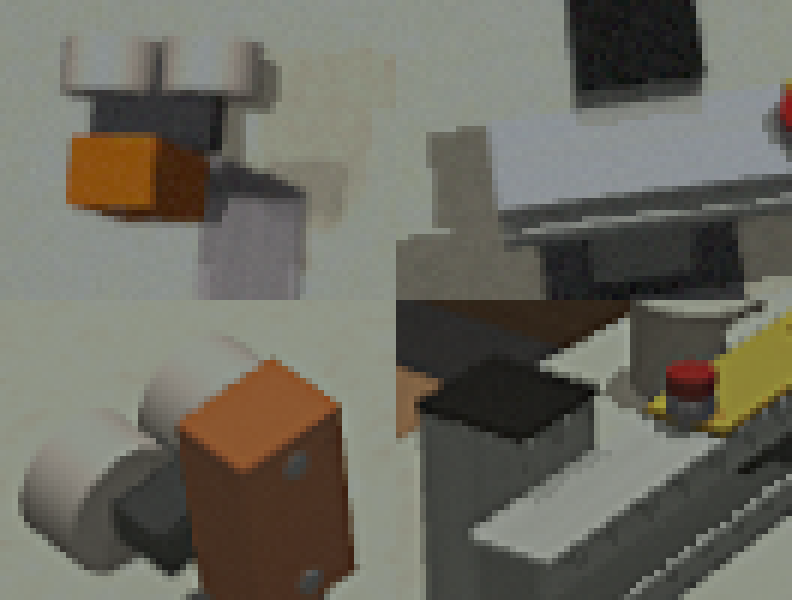

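```bash
python3 - <<'E'
from h import *
t,s=load('top'),load('side')
ct=lambda x,y,ox,oy:(x/6-.5+ox,y/6-.5+oy)
print('block top: top view z155')
T=[onz(t,*ct(*p,135,255),155) for p in((72,133),(155,133),(153,208),(68,203))]
S=[onz(s,*ct(*p,180,340),155) for p in((270,60),(341,105),(240,168),(180,130))]
print(np.round(T,1).tolist(),np.mean(T,0)); print(np.round(S,1).tolist(),np.mean(S,0))
A=[onz(t,*ct(*p,275,175),222.5) for p in((94,126),(101,208))]
B=[onz(s,*ct(*p,265,165),222.5) for p in((74,233),(154,260))]
print('mouth',np.round(A,1).tolist(),np.round(B,1).tolist())
print('roller front',[np.round(onz(t,*ct(*p,135,255),125),1).tolist() for p in((110,37),(212,39))])
# rail top face edges in the top view: brightness profile per column
g=cv2.cvtColor(t['pixels'],cv2.COLOR_RGB2HSV)
for u in (300,310,320,400,420,430,480,495):
    print(u,t['pixels'][165:220,u].mean(1).astype(int).tolist())
for n,d in(('t',t),('s',s)):
    h=cv2.cvtColor(d['pixels'],cv2.COLOR_RGB2HSV)
    m=cv2.inRange(h,(0,150,90),(4,255,255))|cv2.inRange(h,(172,150,90),(180,255,255))
    q=cv2.connectedComponentsWithStats(m)
    for i in range(1,q[0]):
        if q[2][i,4]>8: print(n,q[2][i],q[3][i],onz(d,*q[3][i],245))
E
```

```text
block top: top view z155
[[481.0, 360.0, 155.0], [479.4, 331.3, 155.0], [454.1, 331.7, 155.0], [457.4, 360.9, 155.0]] [467.97310072 345.97405775 155.        ]
[[478.8, 332.6, 155.0], [455.6, 333.3, 155.0], [459.6, 361.8, 155.0], [478.7, 361.6, 155.0]] [468.15846188 347.31904928 155.        ]
mouth [[611.0, 57.5, 222.5], [583.5, 56.6, 222.5]] [[613.6, 57.2, 222.5], [584.5, 55.6, 222.5]]
roller front [[519.3, 358.8, 125.0], [516.4, 322.1, 125.0]]
300 [141, 140, 139, 140, 142, 140, 141, 141, 143, 141, 141, 141, 141, 137, 140, 143, 141, 136, 140, 141, 141, 142, 141, 140, 141, 142, 141, 136, 140, 145, 144, 144, 144, 144, 145, 143, 146, 145, 145, 145, 146, 145, 147, 146, 73, 53, 63, 116, 102, 65, 44, 37, 37, 32, 30]
310 [140, 139, 138, 100, 46, 28, 20, 26, 26, 21, 26, 26, 22, 22, 25, 22, 22, 25, 28, 32, 24, 25, 22, 32, 35, 58, 61, 88, 126, 132, 132, 142, 143, 142, 144, 143, 144, 146, 141, 143, 146, 147, 109, 58, 60, 66, 116, 98, 64, 54, 49, 51, 51, 51, 47]
320 [142, 141, 92, 40, 24, 24, 26, 30, 24, 26, 25, 25, 24, 18, 30, 26, 34, 28, 21, 27, 29, 28, 22, 42, 59, 59, 103, 128, 132, 141, 144,
[... 848 characters left out ...]
, 39, 30, 26, 35, 33, 34, 27, 35]
480 [28, 27, 21, 38, 51, 58, 102, 128, 130, 140, 143, 139, 142, 141, 143, 144, 145, 144, 139, 145, 140, 96, 59, 48, 43, 53, 79, 59, 47, 41, 27, 36, 33, 25, 30, 27, 27, 23, 32, 26, 35, 29, 28, 48, 47, 55, 64, 64, 63, 63, 69, 69, 72, 77, 82]
495 [61, 62, 63, 82, 122, 139, 142, 140, 140, 141, 141, 146, 143, 141, 143, 140, 143, 144, 144, 105, 60, 33, 52, 76, 51, 35, 29, 59, 58, 59, 69, 73, 73, 73, 76, 63, 39, 49, 45, 48, 52, 51, 53, 50, 49, 50, 48, 50, 51, 49, 53, 53, 52, 53, 51]
t [339 190   8   7  41] [342.48780488 193.02439024] [602.08036929 -41.37385909 245.        ]
s [310 175   8   4  23] [313.52173913 176.39130435] [600.63443694 -33.39806587 245.        ]
```

```bash
python3 - <<'E'
from h import *
a=load('top')['pixels'];b=load('side')['pixels']
c=[cv2.resize(im[y:y+50,x:x+66][:,:,::-1],(396,300),interpolation=cv2.INTER_NEAREST) for im,x,y in((a,450,155),(a,320,165),(b,345,115),(b,295,150))]
cv2.imwrite('pics/crop2.png',np.vstack([np.hstack(c[:2]),np.hstack(c[2:])]))
E
```

```text
(no output)
```

View pics/crop2.png

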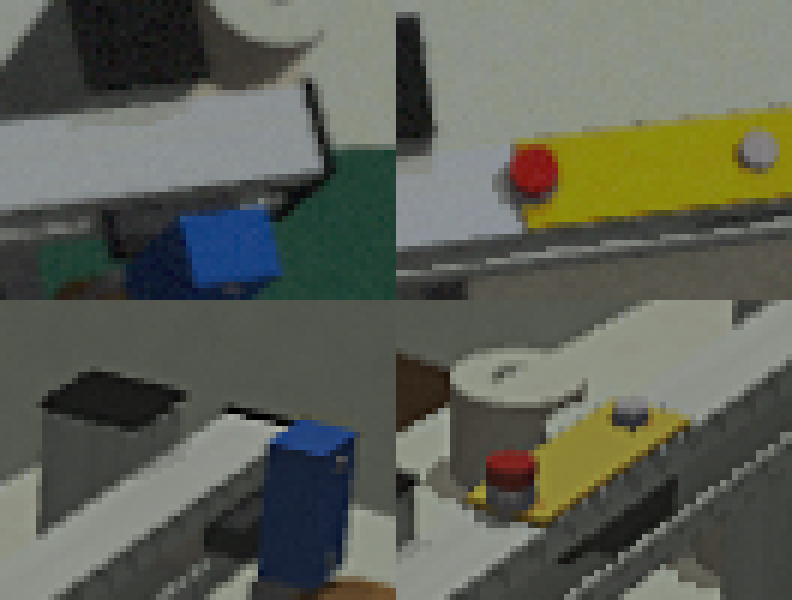

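```bash
python3 - <<'E'
from h import *
t,s=load('top'),load('side')
E=np.array([onz(t,u,v,222.5) for u,v in((300,208.65),(310,207.08),(320,206.05),(400,195.85),(420,193.2),(430,192.05),(480,185.92),(495,184.05))])
p=np.polyfit(E[:,1],E[:,0],1);print('x=%.4f*y+%.1f'%tuple(p),E[:,0]-np.polyval(p,E[:,1]))
yaw=-np.arctan(p[0]);print('yaw',yaw,np.degrees(yaw))
for q in((310,80),(325,170)): print('far',onz(t,q[0]/6-.5+450,q[1]/6-.5+155,222.5))
ex=np.array([np.cos(yaw),np.sin(yaw)]);ey=np.array([-ex[1],ex[0]])
# mouth centre from top & side corners
M=np.array([[611,57.5],[583.5,56.6],[613.6,57.2],[584.5,55.6]])
print('mouth',M.mean(0),'depth',(M[0]-M[1])@ex,(M[2]-M[3])@ex)
# front face line offset +15
yl=M.mean(0)@ey
f=np.array([np.polyval(p,57.),57.]); print('front at 57',f, 'centre via edge',f+15*ex)
pin,gap=two(t,(342.5,193),s,(313.5,176.4)); print('pin',pin,gap,'y in rail',(pin[:2]-(f+15*ex))@ey,'x',(pin[:2]-(f+15*ex))@ex)
E
```

```text
x=-0.0712*y+586.5 [-0.22122004  0.33926305 -0.16442715 -0.07518295  0.21533704  0.01927482
 -0.0902262  -0.02281857]
yaw 0.07107858813690905 4.0725031139935295
far [ 644.39395149 -363.49377406  222.5       ]
far [ 612.68558134 -363.17930868  222.5       ]
mouth [598.15   56.725] depth 27.49447884130754 29.140151937276773
front at 57 [582.46533561  57.        ] centre via edge [597.42746032  58.0652813 ]
pin [604.91052571 -41.16639304 240.40933581] 2.64179875518184 y in rail -99.51255039581602 x 0.41686072563877036
```

The rail yaw comes out at about 4.07°, with the mouth near (597.7, 57.5) and the far end 420 mm away, which matches. The pin is about 100 mm in, inside its ±50 mm span. The hanger block is at (468, 346.7), yaw about -3.5°. I'll turn the tool to -3.5° and start the swing across.

```bash
python3 -m handwheel '[[[0,0,7],[0,0,0],0],[[0,0,7],[0,0,0],0],[[0,0,7],[0,0,0],0],[[0,0,6.8],[0,0,0],0]]'
python3 -m handwheel '[[[0,0,0],[0.014,-0.035,0],0],[[0,0,0],[0.014,-0.035,0],0],[[0,0,0],[0.014,-0.035,0],0],[[0,0,0],[0.014,-0.035,0],0],[[0,0,0],[0.014,-0.035,0],0]]'
python3 -m handwheel '[[[0,0,0],[0.014,-0.035,0],0],[[0,0,0],[0.014,-0.035,0],0],[[0,0,0],[0.014,-0.035,0],0],[[0,0,0],[0.014,-0.035,0],0],[[0,0,0],[0.014,-0.035,0],0]]'
```

```text
clock: 0.43
eef_pos: [267.1, -592.2, 230.8]
tool_rot: [-3.141, 0.0, -0.067]
force: [0.4, -0.5, 0.5]
width: 85.7
gripper_force: 0.0
clock: 0.85
eef_pos: [348.2, -420.2, 231.0]
tool_rot: [-3.141, 0.0, -0.062]
force: [1.8, 0.4, 0.5]
width: 85.8
gripper_force: 0.0
clock: 1.27
eef_pos: [428.8, -249.9, 231.2]
tool_rot: [-3.141, 0.0, -0.062]
force: [0.2, 0.3, 0.5]
width: 85.2
gripper_force: 0.0
```

```bash
for i in 1 2; do :; done
python3 -m handwheel '[[[0,0,0],[0,-0.04,0],0],[[0,0,0],[0,-0.04,0],0],[[0,0,0],[0,-0.04,0],0],[[0,0,0],[0,-0.04,0],0],[[0,0,0],[0,-0.04,0],0]]'
python3 -m handwheel '[[[0,0,0],[0,-0.04,0],0],[[0,0,0],[0,-0.04,0],0],[[0,0,0],[0,-0.04,0],0],[[0,0,0],[0,-0.04,0],0],[[0,0,0],[0,-0.04,0],0]]'
python3 -m handwheel '[[[0,0,0],[0,-0.04,0],0],[[0,0,0],[0,-0.04,0],0],[[0,0,0],[0,-0.04,0],0],[[0,0,0],[0,-0.038,0],0],[[0,0,0],[0,0,0],0]]'
```

```text
clock: 1.68
eef_pos: [440.4, -50.2, 231.2]
tool_rot: [-3.142, 0.0, -0.062]
force: [0.7, 0.4, -0.3]
width: 85.3
gripper_force: 0.0
clock: 2.1
eef_pos: [452.6, 149.4, 231.2]
tool_rot: [3.141, 0.0, -0.061]
force: [0.8, -0.0, -0.3]
width: 85.8
gripper_force: 0.0
clock: 2.52
eef_pos: [461.2, 315.3, 230.9]
tool_rot: [-3.135, 0.0, -0.051]
force: [0.4, 2.0, 0.4]
width: 85.3
gripper_force: 0.0
```

```bash
python3 -m handwheel '[[[0,0,0],[0,-0.031,0],0],[[0,0,0],[0,0,0],0],[[0,0,0],[0,0,0],0],[[0,0,0],[0,0,0],0]]'; python3 - <<'E'
from h import *
print(ctrl.read_state()['qpos'].round(2))
E
```

```text
clock: 2.85
eef_pos: [464.5, 335.2, 230.9]
tool_rot: [3.14, 0.001, -0.062]
force: [-0.5, -0.4, 0.8]
width: 85.3
gripper_force: 0.0
[-0.73  0.52  0.08  1.74 -0.05  0.89 -2.26]
```

```bash
python3 -m handwheel '[[[0,0,0],[0.003,-0.0115,0],0],[[0,0,0],[0,0,0.035],0],[[0,0,0],[0,0,0.02],0],[[0,0,0],[0,0,0],0],[[0,0,0],[0,0,0],0]]'; python3 - <<'E'
from h import *
o=[]
for n,x,y in(('top',110,220),('side',150,290)):
    d=grab(n); o.append(cv2.resize(d['pixels'][y:y+120,x:x+100][:,:,::-1],(400,480),interpolation=cv2.INTER_CUBIC))
cv2.imwrite('pics/g1.png',np.hstack(o))
E
```

```text
clock: 3.27
eef_pos: [468.2, 345.6, 175.8]
tool_rot: [3.139, 0.002, -0.063]
force: [1.0, 0.8, 1.2]
width: 85.4
gripper_force: 0.0
```

View pics/g1.png

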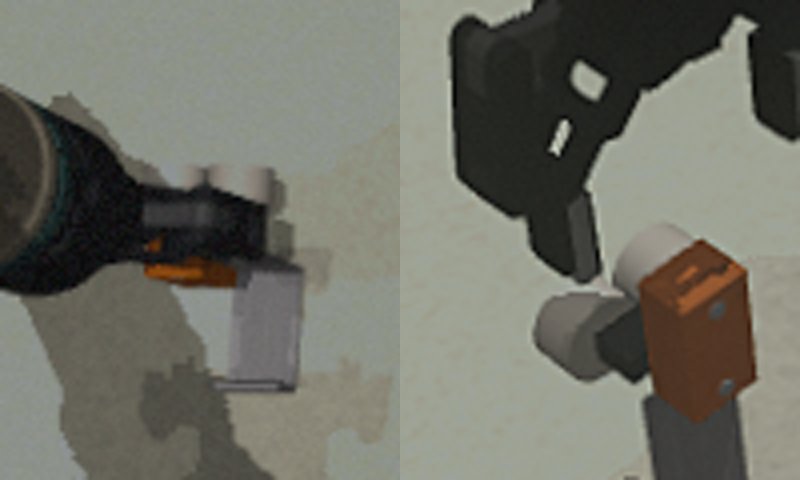

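The fingers straddle the orange block (side view: block centre at about (700,330), left fingertip at (580,275), clear of it). Next I descend and close.

```bash
python3 -m handwheel '[[[0,0,0],[0,0,0.03],0],[[0,0,0],[0,0,0.02],0],[[0,0,0],[0,0,0.011],0],[[0,0,0],[0,0,0],0],[[0,0,0],[0,0,0],0]]'
python3 -m handwheel '[[[0,0,0],[0,0,0],0.3],[[0,0,0],[0,0,0],0.45],[[0,0,0],[0,0,0],0.55],[[0,0,0],[0,0,0],0.7],[[0,0,0],[0,0,0],0.8]]'
python3 -m handwheel '[[[0,0,0],[0,0,0],1],[[0,0,0],[0,0,0],1],[[0,0,0],[0,0,0],1],[[0,0,0],[0,0,0],1],[[0,0,0],[0,0,0],1]]'
```

```text
clock: 3.78
eef_pos: [469.0, 347.6, 116.2]
tool_rot: [-3.141, -0.001, -0.062]
force: [-0.0, -0.2, 0.6]
width: 85.6
gripper_force: 0.0
clock: 4.2
eef_pos: [468.8, 347.4, 116.0]
tool_rot: [-3.141, -0.001, -0.061]
force: [0.7, -1.4, 0.1]
width: 29.5
gripper_force: 59.3
clock: 4.62
eef_pos: [468.8, 347.4, 116.0]
tool_rot: [-3.141, -0.001, -0.062]
force: [0.4, -1.6, 6.2]
width: 29.5
gripper_force: 59.8
```

The grip is good: 29.5 mm wide at 60 N. Now I lift 85 mm, turn to the rail's yaw and move in front of the mouth.

```bash
python3 -m handwheel '[[[0,0,0],[0,0,-0.01],1],[[0,0,0],[0,0,-0.02],1],[[0,0,0],[0,0,-0.025],1],[[0,0,0],[0,0,-0.02],1],[[0,0,0],[0,0,-0.01],1]]'
python3 -m handwheel '[[[0,0,-4],[0,0,0],1],[[0,0,-3.6],[0,0,0],1],[[0,0,0],[0,0.01,0],1],[[0,0,0],[0.006,0.02,0],1],[[0,0,0],[0.009,0.03,0],1]]'
python3 -m handwheel '[[[0,0,0],[0.009,0.03,0],1],[[0,0,0],[0.009,0.03,0],1],[[0,0,0],[0.009,0.03,0],1],[[0,0,0],[0.009,0.03,0],1],[[0,0,0],[0.008,0.03,0],1]]'
python3 -m handwheel '[[[0,0,0],[0.005,0.019,0],1],[[0,0,0],[0.003,0.009,0],1],[[0,0,0],[0,0,0],1],[[0,0,0],[0,0,0],1],[[0,0,0],[0,0,0],1]]'
python3 - <<'E'
from h import *
o=[]
for n,x,y in(('top',235,165),('side',215,175)):
    d=grab(n); o.append(cv2.resize(d['pixels'][y:y+100,x:x+80][:,:,::-1],(400,500),interpolation=cv2.INTER_NEAREST))
cv2.imwrite('pics/g2.png',np.hstack(o)); print(ctrl.read_state()['eef_pos'])
E
```

```text
clock: 5.03
eef_pos: [469.1, 348.1, 202.8]
tool_rot: [-3.139, -0.002, -0.061]
force: [0.7, -0.8, -3.0]
width: 29.2
gripper_force: 59.9
clock: 5.45
eef_pos: [485.7, 290.4, 199.6]
tool_rot: [-3.14, 0.002, 0.075]
force: [0.8, -1.1, -4.1]
width: 29.3
gripper_force: 59.8
clock: 5.87
eef_pos: [541.8, 139.5, 199.7]
tool_rot: [3.141, 0.002, 0.069]
force: [0.9, -0.9, -3.5]
width: 29.5
gripper_force: 59.8
clock: 6.28
eef_pos: [551.2, 117.0, 200.0]
tool_rot: [-3.14, 0.001, 0.073]
force: [0.4, 1.0, -3.6]
width: 29.8
gripper_force: 60.0
[551.42192761 117.02737416 200.18028294]
```

View pics/g2.png

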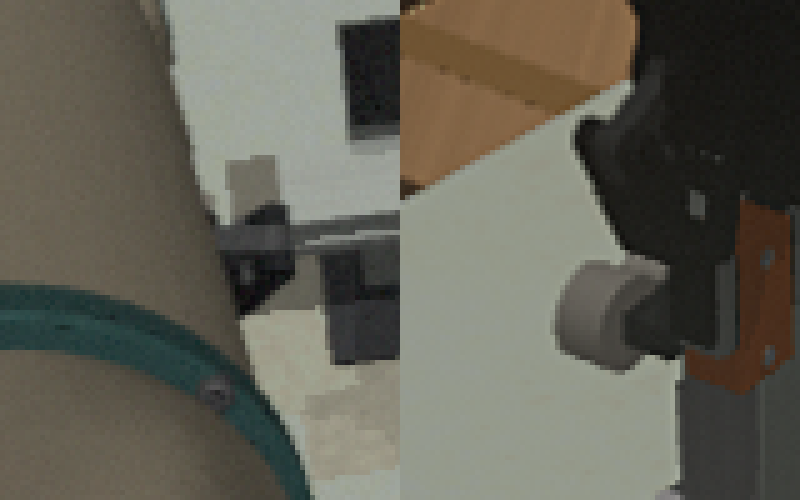

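The arm hides the mouth from the top camera. The side view shows the +y roller, box about x 246–262, y 227–249 in full-picture pixels. I'll compare that with the projection of where the roller should be, to check its x and z in the hand.

```bash
python3 - <<'E'
from h import *
s=load('side'); st=ctrl.read_state(); tcp=st['eef_pos']; yaw=st['tool_rot'][2]
ex=np.array([np.cos(yaw),np.sin(yaw),0]);ey=np.array([-ex[1],ex[0],0]);ez=np.array([0,0,1.])
a=np.linspace(0,2*np.pi,72)
def box(off):
    h=tcp+40.3*ex-ez*1+off[0]*ex+off[1]*ez
    P=[proj(s,h+18*ey+dx*ex+17*np.cos(t)*ey+17*np.sin(t)*ez) for dx in(-9.5,9.5) for t in a]
    B=[proj(s,h-41*ex+i*12*ex+j*15*ey+40*ez) for i in(-1,1) for j in(-1,1)]
    P=np.array(P); return P.min(0).round(2),P.max(0).round(2)
for o in((0,0),(2,0),(0,2)): print(o,box(o))
# image: roller mask against the pale bench, as row/col profiles
g=s['pixels'].mean(2).astype(int)
for v in(232,236,240,244): print('row',v,g[v,238:268].tolist())
for u in(250,253,256,258): print('col',u,g[220:256,u].tolist())
for k in(245,): print(s['pixels'][236,k-3:k+5].tolist())
E
```

```text
(0, 0) (array([245.85, 226.44]), array([267.34, 249.17]))
(2, 0) (array([244.9, 226.1]), array([266.39, 248.81]))
(0, 2) (array([245.78, 225.41]), array([267.29, 248.16]))
row 232 [147, 147, 148, 148, 147, 148, 146, 147, 148, 136, 106, 96, 99, 99, 100, 99, 100, 101, 101, 103, 98, 75, 65, 64, 66, 65, 66, 68, 47, 38]
row 236 [146, 147, 147, 147, 147, 147, 148, 154, 111, 84, 90, 92, 93, 93, 94, 96, 96, 100, 82, 66, 66, 69, 72, 51, 39, 35, 37, 41, 41, 37]
row 240 [147, 147, 148, 147, 147, 147, 151, 127, 83, 73, 78, 79, 82, 84, 83, 87, 90, 72, 64, 67, 69, 55, 36, 33, 36, 35, 36, 38, 37, 38]
row 244 [147, 147, 147, 147, 147, 147, 148, 152, 119, 70, 60, 64, 67, 68, 70, 71, 71, 69, 68, 67, 69, 68, 58, 48, 38, 33, 30, 31, 32, 34]
col 250 [146, 145, 146, 145, 145, 146, 147, 150, 137, 110, 97, 98, 99, 96, 96, 95, 93, 90, 87, 85, 82, 78, 74, 70, 67, 59, 89, 148, 149, 147, 146, 147, 148, 146, 146, 146]
col 253 [146, 145, 146, 146, 147, 147, 152, 105, 92, 99, 101, 100, 99, 98, 98, 96, 96, 93, 90, 88, 87, 82, 78, 75, 71, 68, 59, 89, 150, 151, 148, 147, 146, 146, 147, 145]
col 256 [148, 156, 150, 148, 148, 147, 152, 110, 91, 97, 99, 100, 101, 102, 104, 95, 82, 70, 64, 65, 64, 67, 67, 67, 68, 66, 65, 63, 77, 148, 149, 146, 147, 146, 145, 144]
col 258 [17, 33, 69, 97, 152, 154, 153, 156, 105, 94, 99, 101, 98, 77, 66, 66, 66, 68, 70, 69, 69, 70, 69, 69, 69, 67, 67, 64, 58, 105, 146, 148, 148, 146, 146, 143]
[[148, 153, 141], [149, 154, 139], [150, 155, 141], [155, 161, 147], [114, 115, 105], [90, 85, 79], [95, 91, 85], [97, 94, 87]]
```

```bash
python3 -m handwheel '[[[0,0,0],[0.0014,0,-0.0008],1],[[0,0,0],[0,0.01,0],1],[[0,0,0],[0,0.01,0],1],[[0,0,0],[0,0,0],1],[[0,0,0],[0,0,0],1]]'
python3 -m handwheel '[[[0,0,0],[0,0.003,0],1],[[0,0,0],[0,0.003,0],1],[[0,0,0],[0,0.003,0],1],[[0,0,0],[0,0,0],1]]'
```

```text
clock: 6.8
eef_pos: [555.1, 93.3, 201.2]
tool_rot: [3.141, 0.0, 0.069]
force: [-0.2, 1.4, -3.5]
width: 29.5
gripper_force: 60.1
clock: 7.13
eef_pos: [555.7, 85.0, 201.1]
tool_rot: [3.141, 0.0, 0.07]
force: [1.0, -0.1, -2.3]
width: 29.3
gripper_force: 60.0
```

```bash
python3 -m handwheel '[[[0,0,0],[0,0.002,0],1],[[0,0,0],[0,0.002,0],1],[[0,0,0],[0,0,0],1]]'
python3 -m handwheel '[[[0,0,0],[0,0.002,0],1],[[0,0,0],[0,0.002,0],1],[[0,0,0],[0,0,0],1]]'
```

```text
clock: 7.38
eef_pos: [556.0, 81.4, 201.1]
tool_rot: [3.141, -0.0, 0.071]
force: [0.9, 0.2, -3.2]
width: 29.5
gripper_force: 60.1
clock: 7.63
eef_pos: [556.2, 77.3, 201.1]
tool_rot: [3.141, -0.0, 0.071]
force: [0.6, 0.1, -3.9]
width: 29.3
gripper_force: 60.1
```

```bash
python3 -m handwheel '[[[0,0,0],[0,0.003,0],1],[[0,0,0],[0,0.003,0],1],[[0,0,0],[0,0,0],1]]'
python3 -m handwheel '[[[0,0,0],[0,0.003,0],1],[[0,0,0],[0,0.003,0],1],[[0,0,0],[0,0,0],1]]'
python3 - <<'E'
from h import *
d=grab('side'); cv2.imwrite('pics/g3.png',cv2.resize(d['pixels'][150:270,215:375][:,:,::-1],(800,600),interpolation=cv2.INTER_CUBIC))
E
```

```text
clock: 7.88
eef_pos: [556.7, 70.9, 201.1]
tool_rot: [3.141, 0.0, 0.07]
force: [0.5, -0.9, -2.9]
width: 29.3
gripper_force: 60.0
clock: 8.13
eef_pos: [557.1, 64.9, 201.1]
tool_rot: [3.141, -0.0, 0.07]
force: [0.1, -0.3, -3.3]
width: 29.4
gripper_force: 60.0
```

View pics/g3.png

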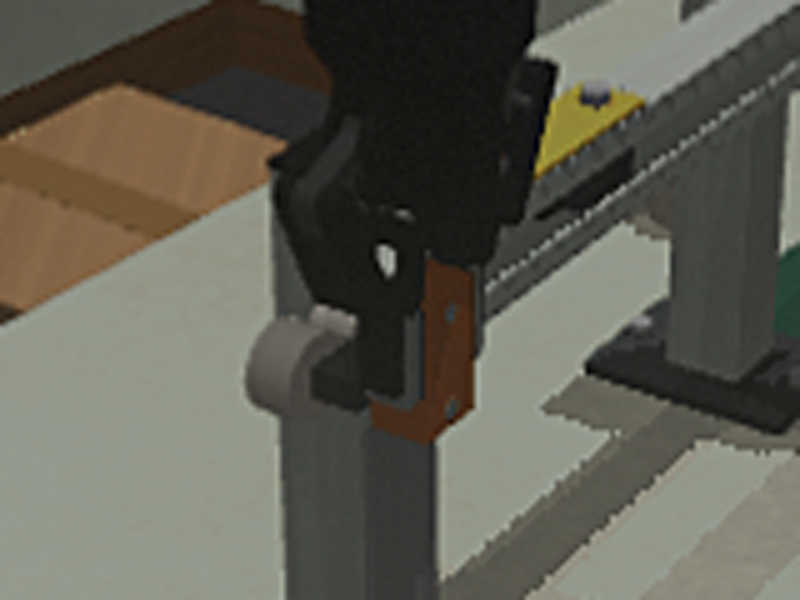

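The +y roller is still outside at about (275,365) in the crop, and the first one is in the channel with no contact force. I'll feed on.

```bash
for r in 1; do python3 -m handwheel '[[[0,0,0],[0,0.003,0],1],[[0,0,0],[0,0.003,0],1],[[0,0,0],[0,0,0],1]]'; done
python3 -m handwheel '[[[0,0,0],[0,0.003,0],1],[[0,0,0],[0,0.003,0],1],[[0,0,0],[0,0,0],1]]'
python3 -m handwheel '[[[0,0,0],[0,0.003,0],1],[[0,0,0],[0,0.003,0],1],[[0,0,0],[0,0,0],1]]'
```

```text
clock: 8.43
eef_pos: [557.5, 59.0, 201.1]
tool_rot: [3.141, 0.0, 0.07]
force: [1.3, 0.1, -3.6]
width: 29.3
gripper_force: 60.0
clock: 8.68
eef_pos: [558.0, 53.0, 201.1]
tool_rot: [3.141, -0.0, 0.07]
force: [-1.0, -0.3, -2.0]
width: 29.2
gripper_force: 60.0
clock: 8.93
eef_pos: [558.4, 47.1, 201.1]
tool_rot: [3.141, 0.0, 0.07]
force: [-0.0, 0.1, -3.5]
width: 29.5
gripper_force: 60.0
```

```bash
python3 -m handwheel '[[[0,0,0],[0,0.004,0],1],[[0,0,0],[0,0.004,0],1],[[0,0,0],[0,0,0],1]]'
python3 -m handwheel '[[[0,0,0],[0,0.004,0],1],[[0,0,0],[0,0.004,0],1],[[0,0,0],[0,0,0],1]]'
python3 -m handwheel '[[[0,0,0],[0,0.004,0],1],[[0,0,0],[0,0.004,0],1],[[0,0,0],[0,0,0],1]]'
python3 -m handwheel '[[[0,0,0],[0,0.004,0],1],[[0,0,0],[0,0.004,0],1],[[0,0,0],[0,0,0],1]]'
python3 -c "
from cell import ctrl; s=ctrl.read_state(); print(s['force'],s['torque'])"
```

```text
clock: 9.18
eef_pos: [559.0, 38.7, 201.1]
tool_rot: [3.141, -0.0, 0.07]
force: [0.3, -1.0, -3.8]
width: 29.7
gripper_force: 59.9
clock: 9.43
eef_pos: [559.5, 30.7, 201.1]
tool_rot: [3.141, -0.0, 0.07]
force: [-0.3, -0.0, -3.4]
width: 29.2
gripper_force: 59.9
clock: 9.68
eef_pos: [560.1, 22.8, 201.1]
tool_rot: [3.141, -0.0, 0.07]
force: [0.4, -0.4, -2.9]
width: 29.4
gripper_force: 59.9
clock: 9.93
eef_pos: [560.7, 14.8, 201.1]
tool_rot: [3.141, -0.0, 0.07]
force: [0.0, -0.2, -2.8]
width: 29.6
gripper_force: 59.9
[ 0.03695364 -0.22736687 -2.83338972] [-0.01260491  0.07769081 -0.01160043]
```

```bash
python3 -m handwheel '[[[0,0,0],[0,0.004,0],1],[[0,0,0],[0,0.004,0],1],[[0,0,0],[0,0,0],1]]'
python3 -m handwheel '[[[0,0,0],[0,0.003,0],1],[[0,0,0],[0,0.003,0],1],[[0,0,0],[0,0,0],1]]'
python3 -m handwheel '[[[0,0,0],[0,0.003,0],1],[[0,0,0],[0,0.003,0],1],[[0,0,0],[0,0,0],1]]'
python3 -m handwheel '[[[0,0,0],[0,0.002,0],1],[[0,0,0],[0,0.002,0],1],[[0,0,0],[0,0,0],1]]'
python3 -m handwheel '[[[0,0,0],[0,0.002,0],1],[[0,0,0],[0,0.002,0],1],[[0,0,0],[0,0,0],1]]'
```

```text
clock: 10.18
eef_pos: [561.3, 6.8, 201.2]
tool_rot: [3.141, -0.0, 0.07]
force: [-0.4, -0.8, -2.9]
width: 29.0
gripper_force: 59.9
clock: 10.43
eef_pos: [561.6, 1.2, 201.1]
tool_rot: [3.141, 0.0, 0.07]
force: [0.8, -0.8, -3.6]
width: 29.5
gripper_force: 60.0
clock: 10.68
eef_pos: [562.1, -4.8, 201.1]
tool_rot: [3.141, -0.0, 0.07]
force: [0.1, 0.2, -3.1]
width: 29.7
gripper_force: 60.0
clock: 10.93
eef_pos: [562.3, -8.4, 201.1]
tool_rot: [3.141, -0.0, 0.071]
force: [0.6, 0.0, -4.2]
width: 29.5
gripper_force: 60.1
clock: 11.18
eef_pos: [562.3, -11.2, 200.8]
tool_rot: [-3.141, 0.001, 0.072]
force: [-0.1, 2.2, -5.4]
width: 29.4
gripper_force: 59.9
```

Pin contact starts at TCP y ≈ -10. I'll go on with small steps.

```bash
for k in 1 2 3 4 5; do :; done
python3 -m handwheel '[[[0,0,0],[0,0.002,0],1],[[0,0,0],[0,0.002,0],1]]'
python3 -m handwheel '[[[0,0,0],[0,0.002,0],1],[[0,0,0],[0,0.002,0],1]]'
python3 -m handwheel '[[[0,0,0],[0,0.002,0],1],[[0,0,0],[0,0.002,0],1]]'
python3 -m handwheel '[[[0,0,0],[0,0.002,0],1],[[0,0,0],[0,0.002,0],1]]'
```

```text
clock: 11.35
eef_pos: [562.1, -13.2, 200.5]
tool_rot: [-3.138, 0.002, 0.074]
force: [-0.5, 6.6, -7.3]
width: 29.5
gripper_force: 59.8
clock: 11.52
eef_pos: [562.1, -17.8, 200.3]
tool_rot: [-3.139, 0.002, 0.073]
force: [-0.2, 5.5, -8.1]
width: 29.4
gripper_force: 59.8
clock: 11.68
eef_pos: [562.8, -23.8, 200.5]
tool_rot: [-3.141, 0.002, 0.072]
force: [-0.4, 1.4, -8.7]
width: 29.2
gripper_force: 59.9
clock: 11.85
eef_pos: [563.5, -28.9, 200.9]
tool_rot: [3.141, 0.001, 0.07]
force: [-0.3, 1.3, -8.7]
width: 29.3
gripper_force: 59.9
```

```bash

python3 -m handwheel '[[[0,0,0],[0,0.002,0],1],[[0,0,0],[0,0.002,0],1]]'
python3 -m handwheel '[[[0,0,0],[0,0.002,0],1],[[0,0,0],[0,0.002,0],1]]'
python3 -m handwheel '[[[0,0,0],[0,0.0015,0],1],[[0,0,0],[0,0.0015,0],1]]'
python3 -m handwheel '[[[0,0,0],[0,0.0015,0],1],[[0,0,0],[0,0.0015,0],1]]'
```

```text
clock: 12.02
eef_pos: [564.0, -33.0, 201.1]
tool_rot: [3.141, 0.0, 0.07]
force: [0.0, -0.0, -7.8]
width: 29.5
gripper_force: 60.0
clock: 12.18
eef_pos: [564.4, -36.9, 201.2]
tool_rot: [3.141, -0.0, 0.07]
force: [-0.1, -1.0, -8.1]
width: 29.2
gripper_force: 60.0
clock: 12.35
eef_pos: [564.6, -39.3, 201.3]
tool_rot: [3.141, -0.0, 0.071]
force: [-0.6, -0.7, -7.8]
width: 29.6
gripper_force: 59.9
clock: 12.52
eef_pos: [564.8, -41.5, 201.3]
tool_rot: [-3.141, -0.0, 0.072]
force: [-0.6, 0.6, -6.8]
width: 29.7
gripper_force: 59.9
```

```bash

python3 -m handwheel '[[[0,0,0],[0,0.0015,0],1],[[0,0,0],[0,0.0015,0],1],[[0,0,0],[0,0,0],1]]'
python3 -m handwheel '[[[0,0,0],[0,0.0015,0],1],[[0,0,0],[0,0.0015,0],1],[[0,0,0],[0,0,0],1]]'
python3 -m handwheel '[[[0,0,0],[0,0.001,0],1],[[0,0,0],[0,0.001,0],1],[[0,0,0],[0,0,0],1]]'
```

```text
clock: 12.77
eef_pos: [565.3, -43.5, 201.6]
tool_rot: [-3.14, -0.001, 0.072]
force: [-1.8, 4.2, -4.1]
width: 29.1
gripper_force: 60.3
clock: 13.02
eef_pos: [565.5, -46.3, 201.4]
tool_rot: [-3.14, -0.001, 0.073]
force: [-0.9, 5.4, -2.7]
width: 29.4
gripper_force: 60.5
clock: 13.27
eef_pos: [565.6, -46.9, 201.2]
tool_rot: [-3.138, -0.001, 0.074]
force: [-0.5, 7.6, -4.2]
width: 29.2
gripper_force: 60.5
```

The vertical load is back to the hanger's own weight (-8 to about -3 N), so the pin has dropped, and the buffer now pushes back. I push on until it is solid.

```bash

python3 -m handwheel '[[[0,0,0],[0,0.0015,0],1],[[0,0,0],[0,0.0015,0],1],[[0,0,0],[0,0,0],1]]'
python3 -m handwheel '[[[0,0,0],[0,0.001,0],1],[[0,0,0],[0,0.001,0],1],[[0,0,0],[0,0,0],1]]'
```

```text
clock: 13.52
eef_pos: [565.5, -48.1, 200.9]
tool_rot: [-3.136, 0.0, 0.076]
force: [-1.0, 9.8, -4.8]
width: 29.6
gripper_force: 60.5
clock: 13.77
eef_pos: [565.6, -49.3, 200.8]
tool_rot: [-3.136, 0.0, 0.076]
force: [-0.8, 11.7, -5.5]
width: 29.3
gripper_force: 60.5
```

```bash

python3 -m handwheel '[[[0,0,0],[0,0.001,0],1],[[0,0,0],[0,0.001,0],1],[[0,0,0],[0,0,0],1]]'
python3 -m handwheel '[[[0,0,0],[0,0.001,0],1],[[0,0,0],[0,0.001,0],1],[[0,0,0],[0,0,0],1]]'
```

```text
clock: 14.02
eef_pos: [565.6, -49.5, 200.8]
tool_rot: [-3.133, 0.001, 0.078]
force: [-0.7, 15.9, -4.4]
width: 29.3
gripper_force: 60.7
clock: 14.27
eef_pos: [565.6, -49.8, 200.8]
tool_rot: [-3.131, 0.001, 0.079]
force: [-2.0, 18.1, -4.7]
width: 29.3
gripper_force: 60.8
```

The push climbed to 18 N with almost no motion, so the hanger is home. I'll ease back onto the pin, then let go.

```bash

python3 -m handwheel '[[[0,0,0],[0,-0.002,0],1],[[0,0,0],[0,-0.002,0],1],[[0,0,0],[0,-0.002,0],1],[[0,0,0],[0,0,0],1]]'
python3 -m handwheel '[[[0,0,0],[0,-0.002,0],1],[[0,0,0],[0,-0.001,0],1],[[0,0,0],[0,0,0],1]]'
```

```text
clock: 14.6
eef_pos: [565.6, -48.2, 200.6]
tool_rot: [-3.137, 0.0, 0.076]
force: [0.5, 10.7, -6.6]
width: 29.2
gripper_force: 60.4
clock: 14.85
eef_pos: [565.5, -47.0, 200.9]
tool_rot: [-3.139, -0.0, 0.074]
force: [0.5, 6.3, -5.7]
width: 29.5
gripper_force: 60.6
```

```bash

python3 -m handwheel '[[[0,0,0],[0,-0.001,0],1],[[0,0,0],[0,-0.001,0],1],[[0,0,0],[0,0,0],1]]'
python3 -m handwheel '[[[0,0,0],[0,-0.001,0],1],[[0,0,0],[0,-0.001,0],1],[[0,0,0],[0,0,0],1]]'
```

```text
clock: 15.1
eef_pos: [565.4, -46.1, 201.1]
tool_rot: [-3.14, -0.0, 0.073]
force: [-0.5, 4.9, -5.2]
width: 29.4
gripper_force: 60.7
clock: 15.35
eef_pos: [565.3, -45.0, 201.2]
tool_rot: [-3.141, -0.001, 0.072]
force: [-0.2, 5.3, -5.1]
width: 29.6
gripper_force: 60.8
```

```bash

python3 -m handwheel '[[[0,0,0],[0,-0.001,0],1],[[0,0,0],[0,-0.001,0],1],[[0,0,0],[0,0,0],1]]'
python3 -m handwheel '[[[0,0,0],[0,0,0],0.5],[[0,0,0],[0,0,0],0.4],[[0,0,0],[0,0,0],0.3],[[0,0,0],[0,0,0],0.2],[[0,0,0],[0,0,0],0.2]]'
python3 -m handwheel '[[[0,0,0],[0,0,0],0.1],[[0,0,0],[0,0,0],0.1],[[0,0,0],[0,0,-0.01],0.1],[[0,0,0],[0,0,-0.02],0.1],[[0,0,0],[0,0,-0.03],0.1]]'
python3 -m handwheel '[[[0,0,0],[0,0,-0.04],0.1],[[0,0,0],[-0.03,0,-0.02],0.1],[[0,0,0],[-0.04,0,0],0.1],[[0,0,0],[-0.04,0,0],0.1],[[0,0,0],[-0.03,0,0],0.1]]'
python3 -m handwheel '[[[0,0,0],[0,-0.04,0],0.1],[[0,0,0],[0,-0.04,0],0.1],[[0,0,0],[0,-0.04,0],0.1],[[0,0,0],[0,-0.04,0],0.1],[[0,0,0],[0,-0.04,0],0.1]]'
python3 - <<'E'
from h import *
o=[]
for n,x,y in(('top',290,145),('side',265,135)):
    d=grab(n); o.append(cv2.resize(d['pixels'][y:y+110,x:x+80][:,:,::-1],(400,550),interpolation=cv2.INTER_CUBIC))
cv2.imwrite('pics/g4.png',np.hstack(o))
E
```

```text
clock: 15.6
eef_pos: [565.2, -43.7, 201.3]
tool_rot: [3.141, -0.001, 0.071]
force: [1.3, 3.3, -3.5]
width: 29.5
gripper_force: 60.9
clock: 16.02
eef_pos: [565.1, -44.5, 201.4]
tool_rot: [3.141, -0.001, 0.07]
force: [0.9, -0.2, 0.3]
width: 68.7
gripper_force: 0.0
clock: 16.43
eef_pos: [563.2, -43.6, 260.3]
tool_rot: [-3.141, 0.005, 0.071]
force: [-0.1, -0.2, -0.2]
width: 76.7
gripper_force: 0.0
clock: 16.85
eef_pos: [422.2, -54.0, 322.0]
tool_rot: [3.141, 0.0, 0.071]
force: [-0.4, 0.6, -0.4]
width: 76.8
gripper_force: 0.0
clock: 17.27
eef_pos: [410.7, 147.5, 322.3]
tool_rot: [-3.141, -0.002, 0.071]
force: [1.4, 0.6, 0.3]
width: 76.6
gripper_force: 0.0
```

View pics/g4.png

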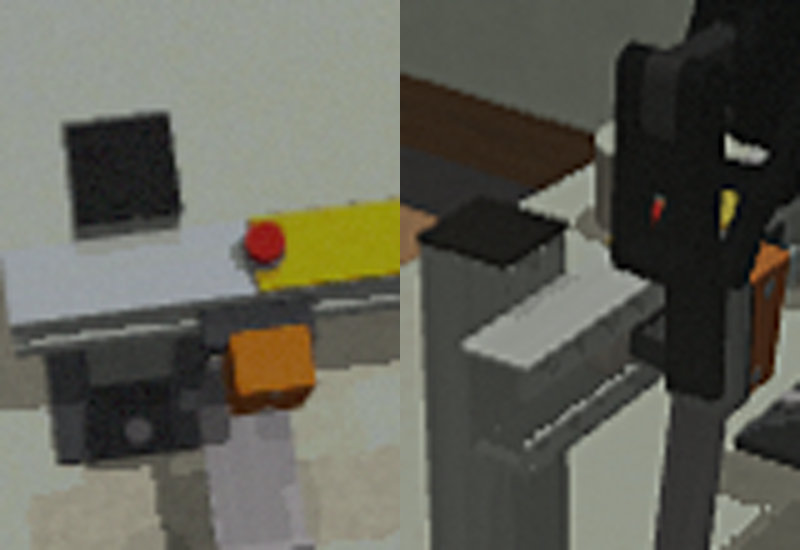

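The hanger hangs upright in the slot, with the block at about (270,355) in the crop and the red pin at (265,243) next to it. I'll check numerically that pin and hanger line up and that the pin is down as before.

```bash
python3 - <<'E'
from h import *
t=grab('top'); h=cv2.cvtColor(t['pixels'],cv2.COLOR_RGB2HSV)
m=cv2.inRange(h,(0,150,90),(4,255,255))|cv2.inRange(h,(172,150,90),(180,255,255))
q=cv2.connectedComponentsWithStats(m)
ey=np.array([-.071,.9975]); P=None
for i in range(1,q[0]):
    if q[2][i,4]>20: print('pin',q[2][i],q[3][i]); P=onz(t,*q[3][i],243)
B=np.mean([onz(t,290+x/5-.5,145+y/5-.5,240) for x,y in((232,335),(308,327),(312,378),(230,386))],0)
print('pin-hanger along rail',(P-B)[:2]@ey,'across',(P-B)[0],ctrl.read_state()['force'])
E
```

```text
pin [339 190   8   7  43] [342.51162791 193.1627907 ]
pin-hanger along rail -4.159171509325815 across 43.26083680013596 [ 0.4128712  -1.2096095  -0.33628511]
```

```bash
python3 -c "
from cell import ctrl; print(ctrl.finish_job())"
```

```text
the job is handed in; nothing more can be done
None
```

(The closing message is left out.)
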